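# Angle the side wing of the vanity mirror

### The job

On the counter stands a three-panel vanity mirror with both side wings folded forward. Swing out the wing on the flower vase's side until it is angled forward 45 degrees from the line of the middle panel (half-way between flat and square), and let go so that it stays there by itself. Leave the other wing and the vase as they are.

Things in the scene. Friction and masses are not known exactly. Their poses are not given: they have to be found in the camera images.
- mirror: three-panel mirror, pale wood frames; stand and middle panel are fixed. Origin on the counter under the middle panel's centre; x out of its back, y along the panel to the robot's left, z up; the glass faces -x, to the robot. All panels 12 mm thick, top 255 mm, lower edge 35 mm above the counter. Upright wing hinges at y = +120 (left) and -120 mm (right), x = 0. A wing swings only from flat (in line) towards -x, to 120 degrees.
- left_wing_top (a point): point on the left wing's top edge (255 mm high), mid-thickness, 110 mm out from its hinge axis; y points along the wing away from the hinge, z up. The wing ends 150 mm from the hinge; its top is clear, can be pinched from above. Starts 74 to 115 degrees forward of flat (90 = square to the middle panel). Friction hinge, 0.25 N m (2 to 3 N here), no spring: stays where left.
- right_wing_top (a point): the same point on the right wing's top edge (255 mm high), mid-thickness, 110 mm out from its own hinge axis; here y points along the wing towards the hinge, z up. The mirror image of the left wing: same size, same stiffness and same range of starts (each wing at its own angle).
- vase_mid (a point): round white vase with yellow flowers, standing loose on the counter beyond one end of the mirror, 340 to 580 mm from its middle, at either end (a soap dispenser is at the other). 88 mm at its widest, 100 mm tall, flowers to about 210 mm. The point is on its axis, 50 mm above the counter.
There are look-alikes about, which are no part of the job. Leave any orange, pink or purple look-alike of the part that bears vase_mid alone.

How it is judged:
By the outcome, as a careful person would: the job done as asked, in the order asked, and still so for the second after the job is handed in, with the robot touching nothing.
It also fails if it takes over 35 s, if anything falls off the work surface, if the arm or the gripper's body presses on something with over 40 N, if the wrist force passes 120 N, or if a joint passes its speed limit or range.

### The arm

A 6-joint arm with a two-finger parallel gripper is mounted at the origin on the work surface. World frame = base frame: x ahead of the robot, y to its left, z up, the work surface at z = 0. Lengths are in m, angles in rad, forces in N, time in s.
With the tool pointing down it reaches from about 0.375 to 0.9 m from the base axis. Payload 3.1 kg.
Tool frame: the origin (TCP) lies on the front face of the gripper's body, between the roots of the fingers; the fingertips stand 73 mm ahead of it and the grasp point (between the pads) lies 54 mm ahead of it (manip.tips_ahead is the distance from the TCP to the fingertips, in m); z points along the fingers, y is the line along which they close (so a half turn about z gives the same grasp; the last joint's range is limited). The gripper opens to 85 mm and grips with 20 to 120 N. Pads are 22 mm wide; open, the fingers measure 114 mm over their backs; the gripper's body (76 mm by 85 mm) begins 54 mm behind the grasp point. The pads swing forward as they close: fully open they stand 13 mm farther back than shut.
Start: joints at [-1.319, 0.527, 1.433, -0, 1.181, -0.178], TCP at [0.261, -0.568, 0.304] pointing down, gripper open.
Joint ranges: [-3.08, 3.08], [-0.75, 2.2], [0.22, 2.44], [-1.43, 4.57], [0, 2.65], [-2.85, 2.85]. Speed limits (rad/s): [2.79, 2.79, 3.14, 3.14, 3.14, 3.14].

### API

Orientations are given as a unit quaternion [x, y, z, w].
In Python, from station import sense, eyes, workorder, manip gives the robot as it stands.
- The arm moves only by the shell command python3 -m inch 'ROWS' [OPENING] [FORCE]. ROWS is JSON, a list of rows, each an object of numbers: "dx", "dy", "dz": the shift along the tool's x, y, z in cm; "wx", "wy", "wz": the turn, a rotation vector about the tool's x, y, z in degrees. In form: [{"dx": .., "dy": .., "dz": .., "wx": .., "wy": .., "wz": ..}, ...]. A call has 1 to 10 rows; each row shifts and turns the commanded pose from where the row before left it, along the tool's axes as they then stand; what a row does not reach is not made up. A row lasts 1/8 s, in which the tool goes at most 62.5 mm and 10.7 degrees, less where a joint would pass 70% of its speed; a pose out of reach is approached as far as the arm can. A call with a gripper value outside its range is refused whole. OPENING is the opening, from 0 (shut) to 1 (fully open), set as the call begins (- or left out, the last holds). The fingers move at their own pace and stop on an object; FORCE is the grip in N (left out, the last holds). Time passes only in rows, so rows that do not move let the fingers close. It gives the time, the measured TCP pose, the force, the opening and the grip force at its end, in the units of the state.
- sense(): the state, without advancing time (a new reading comes with each control period).
- eyes.snapshot(name): name is "side" or "top"; returns the picture (400x640x3 uint8, red, green, blue); there is no depth.
- eyes.camera_params(name): a dict with "fx", "fy", "cx", "cy" (pixels), "rvec" (rotation vector, rad) and "tvec" (3), from world to camera coordinates, as OpenCV has them. Camera axes: x right, y down, z forward; pixel columns grow to the right and rows downward; lengths in m; the calibration is good to about 2 mm. A picture is of the moment at which its call begins. camera_params takes no time and is no camera call.
- workorder.sign_off(): hands the job in; it is judged then, once.
The state is a dict: "t": time; "q": joint angles; "qd": joint speeds; "tau": joint torques, N m; "tcp_pos": TCP position; "tool_rot": TCP orientation; "force": force on the tool from outside, world axes, zero at the start; "ft_torque": the same for the moment, N m; "finger_gap": opening from 0.0 (shut) to 1.0 (fully open); "gripper_force": force on a finger pad.
Only numpy, scipy, OpenCV 4.12 (cv2) and the standard library are available. Lean on these libraries where they do the work, as an engineer would, in place of code of your own. Each camera call takes 0.05 s, during which the arm holds its last target. There are 200 camera calls.

## Working session

There is one attempt and no reset: what is moved stays moved. The work goes in short steps, Python scripts to look and compute and a shell command to move; the robot and the scene stay as the last step left them, time stands still between calls to the robot, and variables do not carry over. Pictures are saved under pics/ and viewed, at most 10 in all, crops included, and the job is handed in when it is done.

```bash
mkdir -p pics; python3 - <<'E'
from station import sense, eyes
import cv2
for n in ("side","top"):
    cv2.imwrite(f"pics/{n}0.png",eyes.snapshot(n)[...,::-1])
    p=eyes.camera_params(n);R=cv2.Rodrigues(p["rvec"] if hasattr(p["rvec"],'shape') else __import__('numpy').array(p["rvec"]))[0]
    print(n,p,-R.T@p["tvec"])
s=sense();print(s["t"],s["tcp_pos"],s["tool_rot"],s["finger_gap"])
E
```

```text
side {'fx': 398.94062734495304, 'fy': 398.94062734495304, 'cx': 322.0873579634351, 'cy': 193.43412292226822, 'rvec': array([ 0.74243297,  2.76979513, -0.86452135]), 'tvec': array([ 0.50517163, -0.12467411,  1.61202954])} [0.9367316  0.63477853 1.26054408]
top {'fx': 441.12250138953, 'fy': 441.12250138953, 'cx': 322.93398247103534, 'cy': 204.93699324976427, 'rvec': array([ 2.12811568, -2.12090836,  0.16220301]), 'tvec': array([-0.01067581,  0.580599  ,  1.44397286])} [ 0.3279787  -0.03546245  1.5209994 ]
0.1 [ 0.26087633 -0.56741537  0.30304192] [ 9.76896042e-01  2.13712875e-01 -3.87778313e-05 -9.63594822e-04] 0.9999834518767494
```

View pics/side0.png

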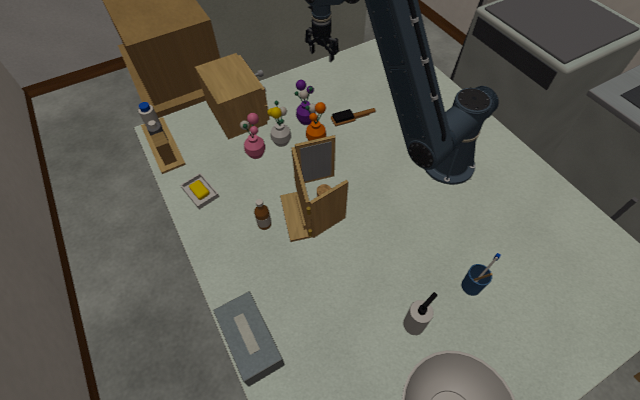

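View pics/top0.png

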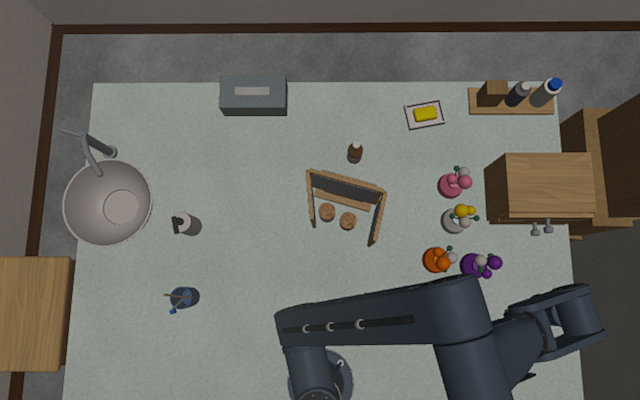

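The vase, white with yellow flowers, is at about (460,218) in the top view. That puts it on the robot's right (-y), so the job is the right wing, whose top edge runs from about (383,190) to (374,242). The soap dispenser is at the other end, at (187,222). I'll zoom in to measure the edges.

```bash
python3 - <<'E'
import cv2
a=cv2.imread("pics/top0.png")[155:255,290:400];cv2.imwrite("pics/c1.png",cv2.resize(a,None,fx=6,fy=6,interpolation=cv2.INTER_CUBIC))
E
```

```text
(no output)
```

View pics/c1.png

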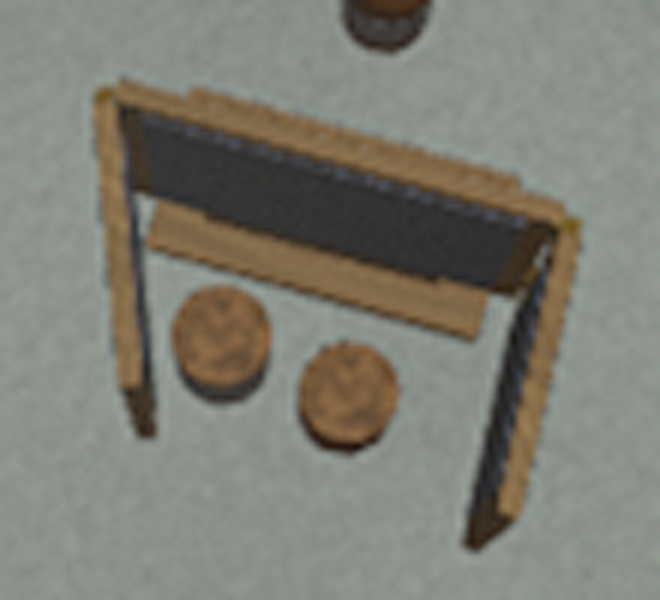

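The crop shows the top edges clearly. In crop pixels, the hinges are at (104,93) and (571,226), the right wing ends at (509,513) and the left wing at (131,385).

```bash
cat >h.py <<'E'
import numpy as np,cv2
from station import eyes
def ray(n,uv,z):
    p=eyes.camera_params(n);R=cv2.Rodrigues(np.array(p["rvec"]))[0];C=-R.T@p["tvec"]
    d=R.T@np.array([(uv[0]-p["cx"])/p["fx"],(uv[1]-p["cy"])/p["fy"],1]);return C+d*(z-C[2])/d[2]
def crop(u,v,k=6,o=(290,155)): return ((u+.5)/k-.5+o[0],(v+.5)/k-.5+o[1])
E
python3 - <<'E'
from h import *
L,Rr,RE,LE=[ray("top",crop(*c),.255)[:2] for c in((104,93),(571,226),(509,513),(131,385))]
print(L,Rr,RE,LE,"span",np.linalg.norm(L-Rr),"wing",np.linalg.norm(RE-Rr),np.linalg.norm(LE-L))
ang=lambda v:np.degrees(np.arctan2(v[1],v[0]))
m=ang(Rr-L);w=ang(RE-Rr);print("panel out dir",m,"wing",w,"fwd",(m-w)%360, "left fwd",(ang(LE-L)-(m+180))%360)
print("vase",ray("top",(455,222),.05))
for f in(0,15,30,45):
  a=np.radians(w+f);print(f,Rr+.11*np.array([np.cos(a),np.sin(a)]))
E
```

```text
[0.649721  0.0353932] [ 0.58325781 -0.19276866] [ 0.44336367 -0.16058035] [0.50465198 0.0207419 ] span 0.23764509596110048 wing 0.143549496169341 0.14580699825676058
panel out dir -106.24075826398307 wing 167.04231179706335 fwd 86.71692993895357 left fwd 112.00781025229685
vase [ 0.52346822 -0.45071777  0.05      ]
0 [ 0.47605886 -0.16810321]
15 [ 0.47332768 -0.19668879]
30 [ 0.47808806 -0.22500723]
45 [ 0.49001559 -0.25112866]
```

The span comes to 238 mm (240 given) and the wing to 144 mm (150 given), so the measurements hold. The right wing is about 87° forward and needs to turn about +42° CCW. I'll raise the tool first, then travel and turn it.

```bash
python3 -m inch '[{"dz":-3},{"dz":-3},{"dz":-1},{},{}]' 1 && python3 -m inch '[{"dx":3.6,"dy":-2.7},{"dx":3.6,"dy":-2.7},{"dx":3.6,"dy":-2.7},{"dx":3.6,"dy":-2.7},{"dx":3.6,"dy":-2.7},{"dx":3.6,"dy":-2.7},{"dx":3.6,"dy":-2.7},{"dx":3.6,"dy":-2.7},{"dx":3.6,"dy":-2.7},{"dx":3.6,"dy":-2.7}]' && python3 -m inch '[{"wz":7.5},{"wz":7.5},{"wz":7.5},{"wz":7.5},{"wz":7.7},{},{}]'
cat >>h.py <<'E'
def togo(pos,z,yaw_y):
    """rows needed (cm along tool axes, wz deg) to bring TCP to pos,z with tool y at world yaw"""
    from station import sense
    from scipy.spatial.transform import Rotation as Ro
    s=sense();R=Ro.from_quat(s["tool_rot"]).as_matrix()
    y=np.degrees(np.arctan2(R[1,1],R[0,1]))
    print("t",s["t"],"tcp",s["tcp_pos"],"yaw",y,"tilt",R[:,2],"q6",s["q"][5],"F",s["force"],"gap",s["finger_gap"],s["gripper_force"])
    print("d cm",R.T@(np.array([*pos,z])-s["tcp_pos"])*100,"wz",(y-yaw_y+180)%360-180)
E
python3 -c "
from h import *
togo((.476,-.168),.294,-103)
cv2.imwrite('pics/top1.png',eyes.snapshot('top')[...,::-1]);cv2.imwrite('pics/side1.png',cv2.resize(eyes.snapshot('side')[100:260,220:420],None,fx=4,fy=3.7)[...,::-1])"
```

```text
t 0.1 tcp [ 0.26087633 -0.56741537  0.30304192] yaw -65.31991909249449 tilt [-4.87629060e-04  1.86608929e-03 -9.99998140e-01] q6 -0.17848845256601276 F [-0.297073    0.35737309  0.41564715] gap 0.9999834518767494 0.0
d cm [ 36.2245983  -27.30873194   0.96823458] wz 37.6800809075055invalid input at $[0]: expected keys dx, dy, dz, wx, wy, wz
```

View pics/side1.png

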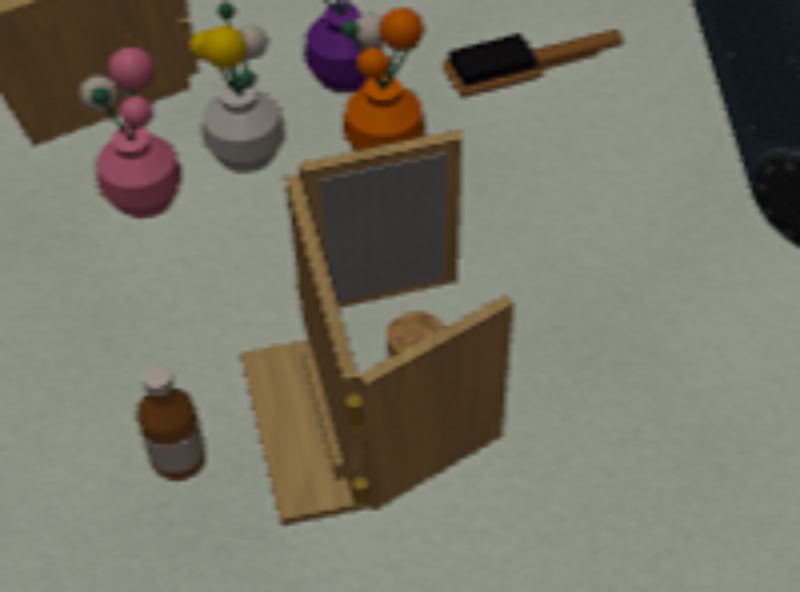

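The move was refused because every row needs all six keys, so the arm hasn't moved. The picture shows the scene unchanged, with the right wing's top edge at crop (305-460,150). I'll send the move again with full rows.

```bash
python3 -m inch '[{"dx":0,"dy":0,"dz":-3,"wx":0,"wy":0,"wz":0},{"dx":0,"dy":0,"dz":-3,"wx":0,"wy":0,"wz":0},{"dx":0,"dy":0,"dz":-1,"wx":0,"wy":0,"wz":0},{"dx":0,"dy":0,"dz":0,"wx":0,"wy":0,"wz":0}]' 1 && python3 -m inch '[{"dx":3.6,"dy":-2.7,"dz":0,"wx":0,"wy":0,"wz":0},{"dx":3.6,"dy":-2.7,"dz":0,"wx":0,"wy":0,"wz":0},{"dx":3.6,"dy":-2.7,"dz":0,"wx":0,"wy":0,"wz":0},{"dx":3.6,"dy":-2.7,"dz":0,"wx":0,"wy":0,"wz":0},{"dx":3.6,"dy":-2.7,"dz":0,"wx":0,"wy":0,"wz":0},{"dx":3.6,"dy":-2.7,"dz":0,"wx":0,"wy":0,"wz":0},{"dx":3.6,"dy":-2.7,"dz":0,"wx":0,"wy":0,"wz":0},{"dx":3.6,"dy":-2.7,"dz":0,"wx":0,"wy":0,"wz":0},{"dx":3.6,"dy":-2.7,"dz":0,"wx":0,"wy":0,"wz":0},{"dx":3.6,"dy":-2.7,"dz":0,"wx":0,"wy":0,"wz":0}]' && python3 -m inch '[{"dx":0,"dy":0,"dz":0,"wx":0,"wy":0,"wz":7.5},{"dx":0,"dy":0,"dz":0,"wx":0,"wy":0,"wz":7.5},{"dx":0,"dy":0,"dz":0,"wx":0,"wy":0,"wz":7.5},{"dx":0,"dy":0,"dz":0,"wx":0,"wy":0,"wz":7.5},{"dx":0,"dy":0,"dz":0,"wx":0,"wy":0,"wz":7.7},{"dx":0,"dy":0,"dz":0,"wx":0,"wy":0,"wz":0},{"dx":0,"dy":0,"dz":0,"wx":0,"wy":0,"wz":0}]'
python3 -c "
from h import *
togo((.476,-.168),.294,-103)"
```

```text
t: 0.7
tcp_pos: [0.261, -0.5678, 0.3741]
tool_rot: [0.977, 0.214, 0.0, 0.0]
force: [0.3, 0.9, -0.2]
finger_gap: 0.997
gripper_force: 0.0
t: 1.95
tcp_pos: [0.4753, -0.1705, 0.3723]
tool_rot: [0.977, 0.214, -0.001, -0.001]
force: [0.6, 0.3, -0.8]
finger_gap: 1.0
gripper_force: 0.0
t: 2.82
tcp_pos: [0.4751, -0.172, 0.3731]
tool_rot: [0.994, -0.112, -0.001, -0.0]
force: [0.2, -0.6, 0.2]
finger_gap: 1.0
gripper_force: 0.0
t 2.825 tcp [ 0.4750687  -0.17201211  0.37309053] yaw -102.91307638604833 tilt [-1.44238358e-03  9.68775680e-04 -9.99998491e-01] q6 1.227245574261939 F [ 0.21469066 -0.63177005  0.1531387 ] gap 1.0003434680897325 0.0
d cm [ 0.01394702 -0.40695691  7.90929546] wz 0.08692361395168291
```

```bash
python3 -m inch '[{"dx":0,"dy":-0.4,"dz":2,"wx":0,"wy":0,"wz":0},{"dx":0,"dy":0,"dz":2,"wx":0,"wy":0,"wz":0},{"dx":0,"dy":0,"dz":2,"wx":0,"wy":0,"wz":0},{"dx":0,"dy":0,"dz":1.8,"wx":0,"wy":0,"wz":0},{"dx":0,"dy":0,"dz":0,"wx":0,"wy":0,"wz":0}]' && python3 -m inch '[{"dx":0,"dy":0,"dz":0,"wx":0,"wy":0,"wz":0},{"dx":0,"dy":0,"dz":0,"wx":0,"wy":0,"wz":0},{"dx":0,"dy":0,"dz":0,"wx":0,"wy":0,"wz":0},{"dx":0,"dy":0,"dz":0,"wx":0,"wy":0,"wz":0},{"dx":0,"dy":0,"dz":0,"wx":0,"wy":0,"wz":0},{"dx":0,"dy":0,"dz":0,"wx":0,"wy":0,"wz":0},{"dx":0,"dy":0,"dz":0,"wx":0,"wy":0,"wz":0},{"dx":0,"dy":0,"dz":0,"wx":0,"wy":0,"wz":0}]' 0 30
python3 -c "
from h import *
togo((.476,-.168),.294,-103)
cv2.imwrite('pics/side2.png',cv2.resize(eyes.snapshot('side')[100:260,220:420],None,fx=4,fy=3.7)[...,::-1])
H=np.array([.58326,-.19277])
for f in range(0,43,7):
  a=np.radians(167+f);print(f,H+.11*np.array([np.cos(a),np.sin(a)]))"
```

```text
t: 3.45
tcp_pos: [0.4755, -0.1679, 0.2945]
tool_rot: [0.994, -0.113, -0.002, -0.001]
force: [-0.5, 0.0, -0.1]
finger_gap: 0.997
gripper_force: 0.0
t: 4.45
tcp_pos: [0.4764, -0.1682, 0.2963]
tool_rot: [0.994, -0.113, 0.0, 0.0]
force: [-1.1, 1.7, 4.7]
finger_gap: 0.137
gripper_force: 32.8
t 4.45 tcp [ 0.47638403 -0.16823539  0.2963297 ] yaw -103.00598785880177 tilt [ 4.41337488e-04 -1.07414168e-04 -9.99999897e-01] q6 1.236647714973224 F [-1.06379114  1.7036307   4.74835539] gap 0.13683079924778685 32.794597148895264
d cm [-0.0428207  -0.01429364  0.23295083] wz -0.005987858801773882
0 [ 0.47607929 -0.16802538]
7 [ 0.47386259 -0.18127187]
14 [ 0.47327675 -0.19468976]
21 [ 0.47433051 -0.20807904]
28 [ 0.47700816 -0.22124009]
35 [ 0.48126978 -0.23397673]
42 [ 0.48705183 -0.24609906]
```

View pics/side2.png

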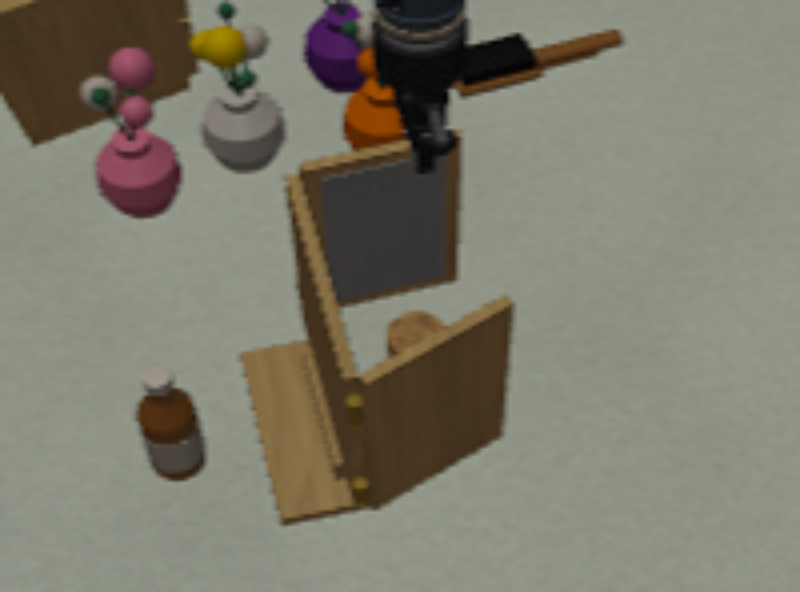

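The pads are on the wing's top edge at about crop (432,150). The gap of 11.6 mm against a 12 mm panel and the 33 N grip confirm it's held. Next I'll swing it along the 110 mm arc, 3.5° per row.

```bash
python3 -m inch '[{"dx":0.02,"dy":0.67,"dz":0,"wx":0,"wy":0,"wz":-3.5},{"dx":0.02,"dy":0.67,"dz":0,"wx":0,"wy":0,"wz":-3.5},{"dx":0.02,"dy":0.67,"dz":0,"wx":0,"wy":0,"wz":-3.5},{"dx":0.02,"dy":0.67,"dz":0,"wx":0,"wy":0,"wz":-3.5},{"dx":0.02,"dy":0.67,"dz":0,"wx":0,"wy":0,"wz":-3.5},{"dx":0.02,"dy":0.67,"dz":0,"wx":0,"wy":0,"wz":-3.5}]' - 50 && python3 -m inch '[{"dx":0.02,"dy":0.67,"dz":0,"wx":0,"wy":0,"wz":-3.5},{"dx":0.02,"dy":0.67,"dz":0,"wx":0,"wy":0,"wz":-3.5},{"dx":0.02,"dy":0.67,"dz":0,"wx":0,"wy":0,"wz":-3.5},{"dx":0.02,"dy":0.67,"dz":0,"wx":0,"wy":0,"wz":-3.5},{"dx":0.02,"dy":0.67,"dz":0,"wx":0,"wy":0,"wz":-3.5},{"dx":0.02,"dy":0.67,"dz":0,"wx":0,"wy":0,"wz":-3.5},{"dx":0,"dy":0,"dz":0,"wx":0,"wy":0,"wz":0},{"dx":0,"dy":0,"dz":0,"wx":0,"wy":0,"wz":0}]'
python3 -c "
from h import *
togo((.487,-.246),.294,-61)
cv2.imwrite('pics/c2.png',cv2.resize(eyes.snapshot('top')[155:255,290:400],None,fx=6,fy=6,interpolation=cv2.INTER_CUBIC)[...,::-1])"
```

```text
t: 5.25
tcp_pos: [0.4746, -0.2089, 0.2964]
tool_rot: [0.998, 0.07, 0.0, 0.0]
force: [-0.0, 0.0, 5.2]
finger_gap: 0.129
gripper_force: 51.1
t: 6.25
tcp_pos: [0.4874, -0.2479, 0.2964]
tool_rot: [0.968, 0.249, 0.0, 0.002]
force: [-0.5, -6.4, 3.6]
finger_gap: 0.131
gripper_force: 50.8
t 6.25 tcp [ 0.48744052 -0.24789456  0.29641899] yaw -61.1298803229024 tilt [ 0.00135853 -0.00390274 -0.99999146] q6 0.3941745880782445 F [-0.47648372 -6.36412183  3.62514487] gap 0.13108012499326802 50.84120213985443
d cm [ 0.05306413 -0.18816293  0.24109732] wz -0.1298803229024088
```

View pics/c2.png

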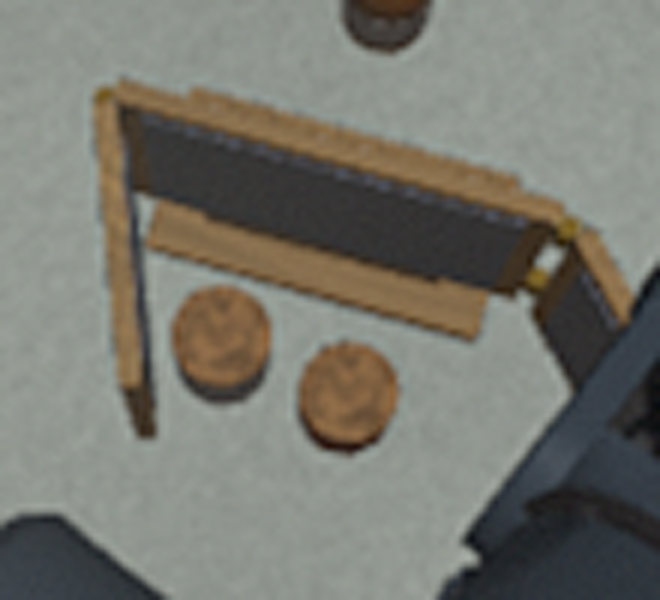

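The wing is out, with its inner part visible running from (571,226) towards (625,310) before the gripper hides it. Now I'll release, lift straight up and move clear to measure.

```bash
python3 -m inch '[{"dx":0,"dy":0,"dz":0,"wx":0,"wy":0,"wz":0},{"dx":0,"dy":0,"dz":0,"wx":0,"wy":0,"wz":0},{"dx":0,"dy":0,"dz":0,"wx":0,"wy":0,"wz":0},{"dx":0,"dy":0,"dz":0,"wx":0,"wy":0,"wz":0}]' 0.6 && python3 -m inch '[{"dx":0,"dy":0,"dz":-2,"wx":0,"wy":0,"wz":0},{"dx":0,"dy":0,"dz":-3,"wx":0,"wy":0,"wz":0},{"dx":0,"dy":0,"dz":-3,"wx":0,"wy":0,"wz":0},{"dx":-3.5,"dy":2.5,"dz":0,"wx":0,"wy":0,"wz":0},{"dx":-3.5,"dy":2.5,"dz":0,"wx":0,"wy":0,"wz":0},{"dx":-3.5,"dy":2.5,"dz":0,"wx":0,"wy":0,"wz":0},{"dx":-3.5,"dy":2.5,"dz":0,"wx":0,"wy":0,"wz":0},{"dx":-3.5,"dy":2.5,"dz":0,"wx":0,"wy":0,"wz":0},{"dx":0,"dy":0,"dz":0,"wx":0,"wy":0,"wz":0}]'
python3 -c "
from h import *
cv2.imwrite('pics/c3.png',cv2.resize(eyes.snapshot('top')[150:250,300:430],None,fx=6,fy=6,interpolation=cv2.INTER_CUBIC)[...,::-1])"
```

```text
t: 6.8
tcp_pos: [0.4871, -0.2459, 0.2957]
tool_rot: [0.968, 0.25, -0.0, -0.0]
force: [-0.4, 1.3, 0.1]
finger_gap: 0.598
gripper_force: 0.0
t: 7.92
tcp_pos: [0.3933, -0.443, 0.3756]
tool_rot: [0.969, 0.248, -0.0, 0.0]
force: [0.6, 0.0, -0.0]
finger_gap: 0.596
gripper_force: 0.0
```

View pics/c3.png

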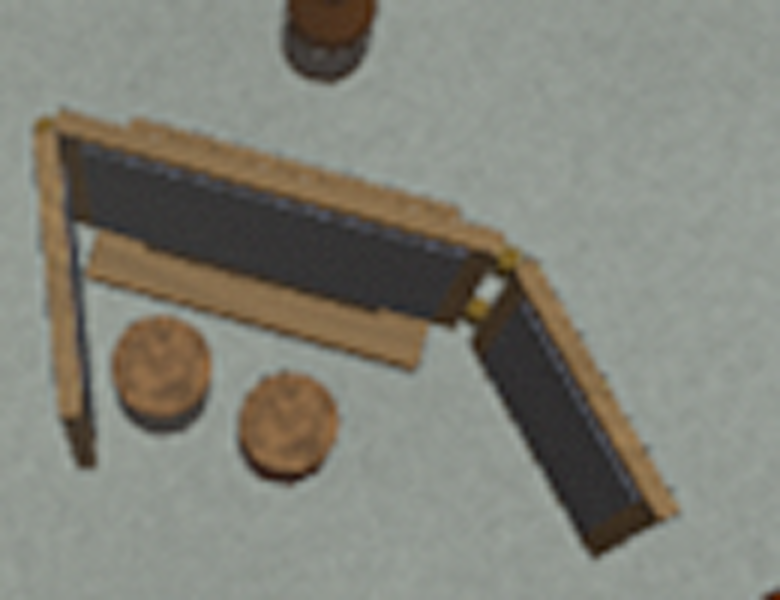

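The wing now stands open by itself. Its top edge runs from (530,268) to (667,516), the panel's front top edge from (62,137) to (497,253), and the left wing is unchanged.

```bash
python3 - <<'E'
from h import *
P=lambda u,v:ray("top",crop(u,v,6,(300,150)),.255)[:2]
ang=lambda a,b:np.degrees(np.arctan2(*(P(*b)-P(*a))[::-1]))
pan=[ang((62,137),(497,253)),ang((42,125),(509,258))]
w=[ang((530,268),(667,516)),ang((509,258),(667,516)),ang((540,262),(680,512)),ang((520,275),(655,520))]
print(pan,w,[[(p-x)%360 for x in w] for p in pan])
# sub-pixel: wood-coloured pixels of wing top / panel top, line fits
im=eyes.snapshot("top");hsv=cv2.cvtColor(im,cv2.COLOR_RGB2HSV)
m=cv2.inRange(hsv,(8,70,90),(25,255,255))
def fit(a,b,half=1.6):
    a,b=np.array(crop(*a,6,(300,150))),np.array(crop(*b,6,(300,150)));d=(b-a)/np.linalg.norm(b-a);v,u=np.nonzero(m);q=np.c_[u,v]-a
    s=q@d;e=abs(q@np.array([-d[1],d[0]]));k=(s>3)&(s<np.linalg.norm(b-a)-3)&(e<half+1)
    W=np.array([ray("top",(x,y),.255)[:2] for x,y in zip(u[k],v[k])],np.float32)
    l=cv2.fitLine(W,cv2.DIST_L2,0,.01,.01).ravel();return k.sum(),np.degrees(np.arctan2(l[1],l[0]))
print(fit((530,268),(667,516)),fit((42,125),(509,258)))
E
```

```text
[np.float64(-105.24581830115697), np.float64(-106.23722603509644)] [np.float64(-152.46905953034198), np.float64(-149.83979453258723), np.float64(-152.17549999453553), np.float64(-152.48882882608166)] [[np.float64(47.22324122918501), np.float64(44.59397623143026), np.float64(46.929681693378555), np.float64(47.243010524924685)], [np.float64(46.23183349524554), np.float64(43.60256849749079), np.float64(45.93827395943909), np.float64(46.25160279098522)]]
(np.int64(158), np.float32(28.687962)) (np.int64(228), np.float32(73.92734))
```

The estimates run from 44 to 47°, so I'll refine with sub-pixel edge crossings on both panels.

```bash
python3 - <<'E'
from h import *
im=np.mean([eyes.snapshot("top").astype(np.float32) for _ in range(4)],0)
chan={"sat":im.max(2)-im.min(2),"blue":im[...,2],"red":im[...,0]}
def edge(name,ch,a,b,z=.255,h=2.2):
    a,b=[np.array(crop(*p,6,(300,150))) for p in(a,b)];d=(b-a)/np.linalg.norm(b-a);n=np.array([-d[1],d[0]])
    L=np.linalg.norm(b-a);S=np.arange(0,L,.5);T=np.arange(-h,h+.01,.1)
    X=a+S[:,None,None]*d+T[None,:,None]*n
    g=cv2.remap(chan[ch],X[...,0].astype(np.float32),X[...,1].astype(np.float32),cv2.INTER_CUBIC)
    G=abs(np.gradient(cv2.GaussianBlur(g,(7,1),0),axis=1));w=G**2;t=(w*T).sum(1)/w.sum(1)
    W=np.array([ray("top",a+s*d+x*n,z)[:2] for s,x in zip(S,t)],np.float32)
    l=cv2.fitLine(W,cv2.DIST_HUBER,0,.001,.001).ravel();v=l[:2];r=(W-l[2:])@[-v[1],v[0]]
    A=np.degrees(np.arctan2(v[1],v[0]))%180
    print(name,ch,round(A,2),"rms mm",round(1e3*r.std(),2),"off px",round(t.mean(),2))
for ch in("blue","sat"): edge("wing back",ch,(560,292),(660,473))
for ch in("red","sat"): edge("wing front",ch,(535,305),(640,493))
for ch in("red","sat"): edge("panel front",ch,(90,147),(460,247))
edge("base front","sat",(100,283),(400,367),.01)
E
```

```text
wing back blue 28.73 rms mm 0.41 off px 0.5
wing back sat 28.65 rms mm 0.27 off px 0.74
wing front red 28.25 rms mm 0.19 off px -0.1
wing front sat 28.5 rms mm 0.23 off px 0.09
panel front red 74.11 rms mm 0.23 off px -0.74
panel front sat 74.02 rms mm 0.42 off px -0.44
base front sat 74.07 rms mm 0.49 off px -0.27
```

The edge fits put the panel at 74.05° and the wing at 28.5°, so the wing is 45.5° forward. The arm is clear, so I'll hand in.

```bash
python3 -c "
from station import workorder
print(workorder.sign_off())"
```

```text
the job is handed in; nothing more can be done
None
```

The right wing, on the vase's side, now stands by itself at about 45.5° forward of the middle panel; the left wing and the vase were not touched, and the job is handed in.

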